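# Gauge an extruded rod and show its sawn end to the inspection camera

### The arm

A 6-joint arm with a two-finger parallel gripper is mounted at the origin on the work surface. World frame = base frame: x ahead of the robot, y to its left, z up, the work surface at z = 0. Lengths are in mm, angles in degrees, forces in N, time in s.
With the tool pointing down it reaches from about 300 to 850 mm from the base axis. Payload 4.2 kg.
Tool frame: the origin (TCP) lies on the centre line of the jaws, within the pads' length; the fingertips stand 11 mm ahead of it and the grasp point (between the pads) lies 8 mm behind it; z points along the fingers, y is the direction in which the jaws open and shut (so a half turn about z gives the same grasp; the last joint's range is limited). The gripper opens to 91 mm and grips with 3 to 60 N. Pads are 32 mm wide; open, the fingers measure 118 mm over their backs; the gripper's body (76 mm by 178 mm) begins 60 mm behind the grasp point.
Start: joints at [-75.172, 18.312, 89.639, -0, 72.044, -1.146], TCP at [158.244, -552.812, 224.976] pointing down, gripper open.
Joint ranges: [-177.97, 177.97], [-48.28, 115.42], [12.27, 149.76], [-77.06, 257.06], [2.81, 150.46], [-146.56, 146.56]. Speed limits (degrees/s): [147.25, 147.25, 180, 180, 180, 180].

### API

Orientations are given as [roll, pitch, yaw] about the fixed x, y, z axes, in that order (R = Rz(yaw) Ry(pitch) Rx(roll)).
In Python, from workcell import env, grab_frame gives the robot as it stands. The module is installed in compiled form; this text tells all that it offers.
- The arm moves only by the tool arm_command, never from a script. Its argument "series" is one flat list of numbers, 6 for each row, row after row: the shift along the world's x, y, z each as a share of 400 mm, from -1 to 1, then the turn, a rotation vector about the world's x, y, z each as a share of 45 degrees, from -1 to 1. A call has 1 to 20 rows; each row shifts and turns the commanded pose from where the row before left it; what a row does not reach is not made up. A row lasts 1/12 s, in which the tool goes at most 41.7 mm and 7.16 degrees, less where a joint would pass 70% of its speed; a pose out of reach is approached as far as the arm can. A call with a number of a shift or a turn outside -1 to 1 is refused whole. A call with a gripper value outside its range is refused whole. "hand" is the opening, from 0 (shut) to 1 (fully open), set as the call begins (left out, the last holds). The fingers move at their own pace and stop on an object; "newtons" is the grip in N (left out, the last holds). Time passes only in rows, so rows that do not move let the fingers close. It gives the time, the measured TCP pose, the force and the opening at its end, in the units of the state.
- env.state(): the state, without advancing time (a new reading comes with each control period).
- grab_frame(name): name is "side" or "top" or "wrist"; returns a dict with "frame" (480x640x3 uint8, red, green, blue), "intrinsics" (3x3 intrinsics, pixels), "R" (3x3) and "t" (3): a world point X has camera coordinates R X + t; the wrist camera has in their place "tool_from_camera" (4x4, takes a point from camera to tool coordinates, whose origin is the TCP and whose axes are the flange's). Camera axes: x right, y down, z forward; pixel columns grow to the right and rows downward; lengths in mm; the calibration is good to about 2 mm. The wrist camera is an equidistant fisheye: a pixel r from the principal point sees the ray r / f radians off the axis. A picture is of the moment at which its call begins: read the wrist's pose just before it. There is no depth.
- env.job_done(): hands the job in, once; it reports no verdict.
The state is a dict: "time_s": time; "qpos": joint angles; "qvel": joint speeds; "effort": joint torques, N m; "ee_pos": TCP position; "ee_rot": TCP orientation; "force": force on the tool from outside, world axes, zero at the start; "torque": the same for the moment, N m; "gripper_width": finger opening in mm.
Only numpy, scipy, OpenCV 4.12 (cv2) and the standard library are available. Lean on these libraries where they do the work, as an engineer would, in place of code of your own. Each camera call takes 0.05 s, during which the arm holds its last target.

### The job

Check the plastic rod that lies in the V-blocks of the dial gauge: press the cap on top of the gauge straight down until its foot sits firmly on the rod, keep it there for about a second for the reading, and let it spring back up. Then draw the rod out endways from under the foot and hold it in the air in front of the inspection camera, level, with its flat sawn end (not the tapered nose) facing the lens squarely, centred on it and about 50 mm away from it, and finish like that, still gripping the rod and keeping it still. Do not touch the camera or its stand, and leave the other things on the bench where they are.

Things in the scene. Friction and masses are not known exactly. Their poses are not given: they have to be found in the camera images.
- rod_mid (a point): ivory plastic rod, 16 mm thick, 240 mm long, about 65 g, lying level in two V-blocks; this point is on its axis half-way along, 57 mm above the bench; x runs along the rod to the sawn end. Between the V-blocks it is free all round, 24 mm above the slab. Grip it here, where it balances. The gauge foot (14 mm above it) and dial hang over its nose end: raise it about 6 mm, draw it 70 mm towards the sawn end, then lift
- rod_cut (a point): centre of the rod's flat sawn end, 120 mm from rod_mid, the end farther from the gauge's dial
- rod_nose (a point): tip of the rod's tapered nose (last 20 mm), at the other end, 120 mm from rod_mid
- gauge: dial gauge on a comparator stand, fixed: grey granite slab 150 (x) x 260 (y) x 25 mm, origin under the slab's centre. The rod lies along its y axis over the middle line, sawn end to +y. V-blocks (40 mm wide, top 58 mm above the bench): y = -80 mm (30 mm long, under the dial) and y = +112 mm (16 mm long). Dial head 58 mm wide at y = -80 mm; post 22 mm thick, 190 mm tall at x = +52, y = -80 mm
- gauge_cap (a point): middle of the top of the gauge's black press cap (26 mm wide disc), 213 mm above the bench when up; press it straight down with closed fingers
- gauge_foot (a joint): how far the gauge's foot has gone down, m: 0 up (a spring returns it), about 0.014 when it sits on the rod. The cap pushes back with about 2 N at the start and 5 N there; then the foot stops and the cap alone gives about 6 mm more, the force rising from 5 to 14 N; 8 to 12 N on the cap seats the foot firmly
- lens (a point): middle of the front face of the inspection camera's ring light and lens (60 mm wide disc), its height differs each time (about 150 to 220 mm above the bench). The camera looks level along this point's -x axis; y is sideways, z up
- insp_cam: the camera's white foot plate (150 x 130 x 14 mm) with a steel post 300 mm tall, fixed; the lens lies straight above this origin, the plate and the post reach back along +x (post at x = +105 mm). Barrel 44 mm thick
- rod_short: shorter rod sample, 16 mm thick and 90 mm long, lying in the tray; leave it
- rod_thin: thinner rod sample, 10 mm thick and 130 mm long, lying in the tray; leave it
- beaker: glass beaker, 70 mm wide, 90 mm high, standing; origin under its centre; leave it
- solvent: amber bottle, 72 mm wide, 160 mm high; origin under its centre; leave it
- vial_a: capped vial, 22 mm wide, 72 mm high, standing in the white vial rack (100 x 160 x 35 mm); origin under its centre; leave it
- vial_b: second such vial in the same rack; leave it
- driver: screwdriver, 170 mm long, lying on the bench; leave it
Things that resemble listed ones, but are neither listed nor needed, are in the scene too. What is shaped like the part that bears rod_mid but green is not meant.

How it is judged (in metres and radians):
On the way, in this order (a step that is already met when the one before it is completed fails the run):
1. the gauge's foot is pressed onto the rod in the V-blocks and kept there (value of joint gauge_foot between 0.012 and 0.0165 m and contact force between gauge_foot and rod above 1 N), for 0.7 s.
2. the gauge has sprung back up and the rod is out of the V-blocks, in the fingers (value of joint gauge_foot below 0.003 m and height (world z) of rod_mid above 0.085 m and contact force between rod and the fingers above 1 N), for 0.1 s.
At the end, for the whole second after the job is handed in: The rod is held still in the fingers, carried by nothing else, with the centre of its sawn end 34 to 66 mm in front of the lens and within 12 mm of the lens axis sideways and in height, the rod within 0.14 rad (8 degrees) of the lens axis, nose away; the gauge is back up (x of rod_cut in the frame of lens between -0.066 and -0.034 m and y of rod_cut in the frame of lens between -0.012 and 0.012 m and z of rod_cut in the frame of lens between -0.012 and 0.012 m and x of rod_nose in the frame of lens below -0.26 m and angle between the x axis of rod_mid and the x axis of lens, either way round below 0.14 rad and contact force between rod and the fingers above 1 N and contact force between rod and gauge below 0.1 N and contact force between rod and insp_cam below 0.1 N and height (world z) of rod_mid above 0.12 m and value of joint gauge_foot below 0.003 m and linear speed of rod below 0.02 m/s); the arm keeps its last pose, push and grip.
It fails at once if the camera or its stand is touched (contact force between insp_cam and rod above 0.5 N or contact force between insp_cam and the arm above 0.5 N or contact force between insp_cam and the fingers above 0.5 N).
It fails at once if another thing on the bench is shifted by more than 30 mm (distance of any of rod_short, rod_thin, beaker, solvent, vial_a, vial_b, driver from where it was at the start of the episode above 0.03 m).
It also fails if it takes over 64 s, if anything falls off the work surface, if the arm or the gripper's body presses on something with over 40 N, if the wrist force passes 120 N, or if a joint passes its speed limit or range.

## Working session

There is one attempt and no reset: what is moved stays moved. The work goes in short steps, Python scripts to look and compute and a tool call to move; the robot and the scene stay as the last step left them, time stands still between calls to the robot, and variables do not carry over. Pictures are saved under pics/ and viewed, and the job is handed in when it is done.

Besides the shell and the picture viewer there is one more tool, called after "Call:" as name(argument=value, ...), one argument or row to a line, values as JSON. arm_command: Moves the arm, as the interface text tells. Shift numbers are shares of 400 mm and turn numbers shares of 45 degrees, none past 1 either way. Its arguments: {"type":"object","properties":{"series":{"type":"array"},"hand":{"type":"number"},"newtons":{"type":"number"}},"required":["series"]}

```bash
mkdir -p pics; ls; python3 - <<'E'
from workcell import env, grab_frame
import cv2,pickle
print(env.state())
D={}
for n in ["side","top","wrist"]:
    d=grab_frame(n);D[n]=d
    cv2.imwrite(f"pics/{n}0.png",d["frame"][:,:,::-1])
    print(n,{k:v for k,v in d.items() if k!="frame"})
pickle.dump(D,open("d0.pkl","wb"))
E
```

```text
pics
{'time_s': 0.0, 'qpos': array([-7.51729895e+01,  1.83529672e+01,  8.97077622e+01, -7.15562801e-04,
        7.20439081e+01, -1.14842111e+00]), 'qvel': array([-0.07639819, -0.0035319 ,  0.02405756, -0.06249806,  0.01885918,
       -0.03113739]), 'effort': array([ 2.38582885e-03, -4.12455511e+01, -2.31969041e+01,  7.27650826e-02,
        4.57406673e-02, -1.40395091e-04]), 'ee_pos': array([ 158.10018679, -552.32092428,  224.09778797]), 'ee_rot': array([-1.79895370e+02, -1.41701589e-03,  1.59756516e+01]), 'force': array([-0.18556928, -0.20758662, -1.02670778]), 'torque': array([-0.02285067,  0.02202868, -0.03843945]), 'gripper_width': 91.07009147818313}
side {'intrinsics': array([[484.62955595,   0.        , 314.86512398],
       [  0.        , 484.62955595, 243.30718771],
       [  0.        ,   0.        ,   1.        ]]), 'R': array([[-0.79649309, -0.60422525, -0.02259645],
       [-0.3023101 ,  0.43031526, -0.85055122],
       [ 0.52364813, -0.67062704, -0.52540652]]), 't': array([385.92733712, 312.2611337 , 886.54094202])}
top {'intrinsics': array([[499.81992152,   0.        , 3
[... 165 characters left out ...]
443],
       [-0.98424055, -0.0194463 , -0.17576227],
       [ 0.17597766, -0.00996943, -0.98434368]]), 't': array([ -66.68391451,  540.58729772, 1172.69434037])}
wrist {'intrinsics': array([[371.64829954,   0.        , 321.78810568],
       [  0.        , 371.64829954, 242.16830755],
       [  0.        ,   0.        ,   1.        ]]), 'tool_from_camera': array([[-1.08853009e-03, -9.55653217e-01, -2.94492351e-01,
         8.38336926e+01],
       [ 9.99998897e-01, -7.42610407e-04, -1.28645401e-03,
        -1.67454635e+00],
       [ 1.01071082e-03, -2.94493426e-01,  9.55652971e-01,
        -1.60202613e+02],
       [ 0.00000000e+00,  0.00000000e+00,  0.00000000e+00,
         1.00000000e+00]])}
```

View pics/side0.png

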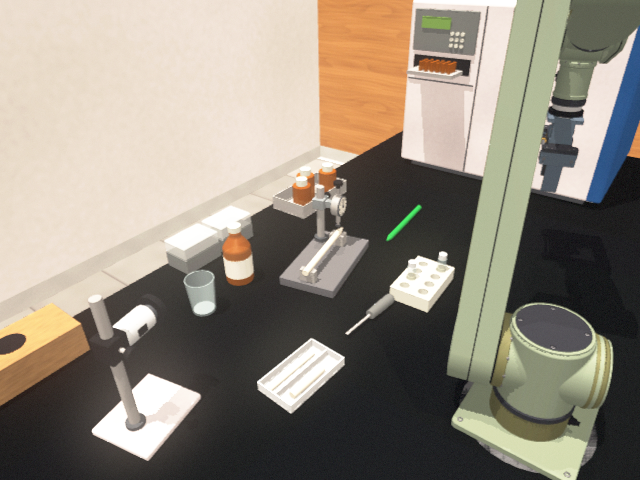

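View pics/top0.png

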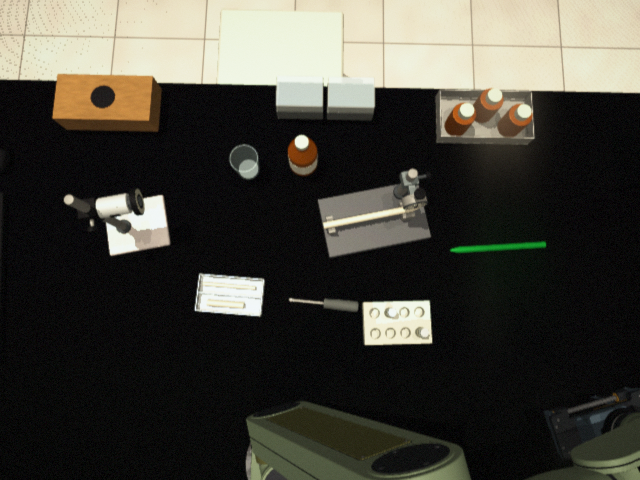

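View pics/wrist0.png

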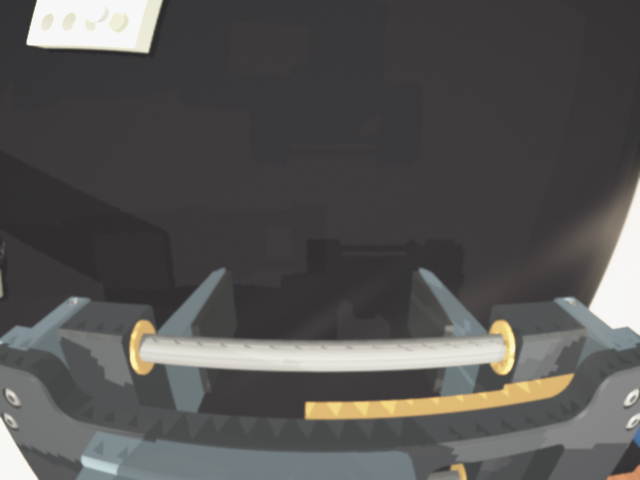

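```bash
python3 - <<'E'
import cv2,pickle
D=pickle.load(open("d0.pkl","rb"))
t=D["top"]["frame"][:,:,::-1];s=D["side"]["frame"][:,:,::-1]
cv2.imwrite("pics/c1.png",cv2.resize(t[160:260,305:440],None,fx=5.9,fy=5.9,interpolation=cv2.INTER_CUBIC))
cv2.imwrite("pics/c2.png",cv2.resize(t[180:260,50:180],None,fx=6,fy=6,interpolation=cv2.INTER_CUBIC))
cv2.imwrite("pics/c3.png",cv2.resize(s[165:300,270:380],None,fx=4.4,fy=4.4,interpolation=cv2.INTER_CUBIC))
cv2.imwrite("pics/c4.png",cv2.resize(s[280:460,80:210],None,fx=3.3,fy=3.3,interpolation=cv2.INTER_CUBIC))
E
```

```text
(no output)
```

View pics/c1.png

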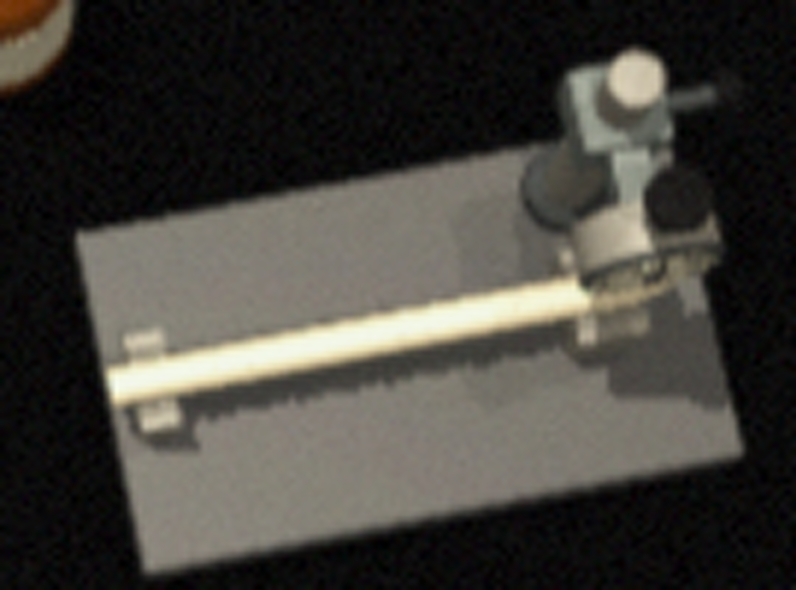

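View pics/c2.png

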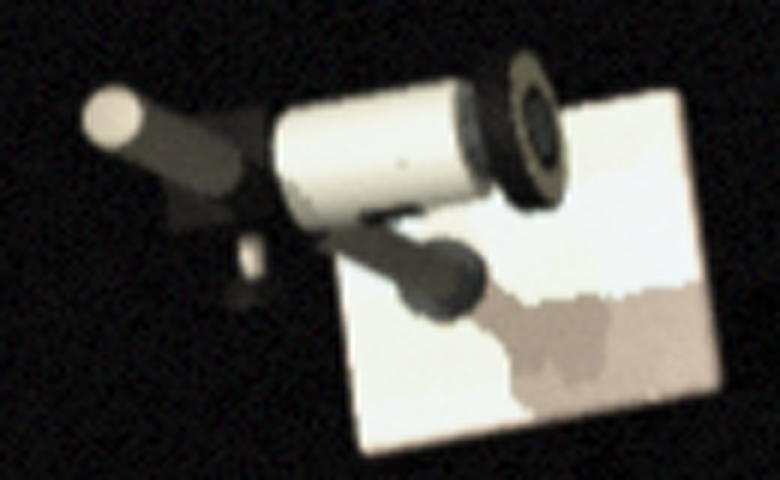

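View pics/c3.png

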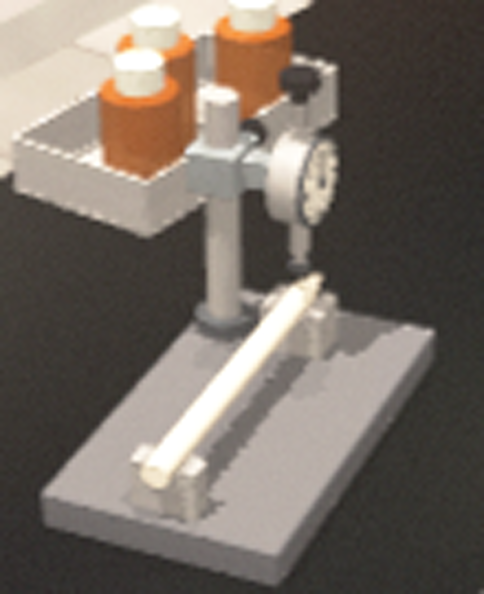

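View pics/c4.png

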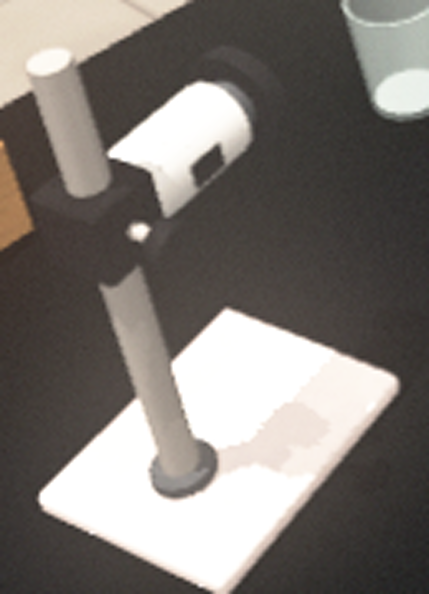

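```bash
cat > h.py <<'E'
import numpy as np,pickle,cv2
D=pickle.load(open("d0.pkl","rb"))
def ray(n,uv):
    d=D[n];R,t=d["R"],d["t"]
    v=np.linalg.inv(d["intrinsics"])@np.array([uv[0],uv[1],1.]);v=R.T@v
    return -R.T@t, v/np.linalg.norm(v)
def onz(n,uv,z):
    c,v=ray(n,uv);return c+v*(z-c[2])/v[2]
def tri(a,b):
    c1,v1=ray("top",a);c2,v2=ray("side",b)
    s=np.linalg.lstsq(np.c_[v1,-v2],c2-c1,rcond=None)[0]
    p,q=c1+s[0]*v1,c2+s[1]*v2
    return (p+q)/2,np.linalg.norm(p-q)
def proj(n,X):
    d=D[n];p=d["intrinsics"]@(d["R"]@np.asarray(X,float)+d["t"]);return p[:2]/p[2]
E
python3 - <<'E'
from h import *
np.set_printoptions(precision=1,suppress=True)
for n in ("top","side"): print(n,ray(n,(320,240))[0])
c1=lambda x,y:(x/5.9+305-.4,y/5.9+160-.4); c2=lambda x,y:(x/6+50-.4,y/6+180-.4)
c3=lambda x,y:(x/4.4+270-.4,y/4.4+165-.4); c4=lambda x,y:(x/3.3+80-.4,y/3.3+280-.4)
A,B,C=[onz("top",c1(*p),25) for p in((78,230),(145,575),(745,455))]
print("slab",A,B,C,np.linalg.norm(A-B),np.linalg.norm(B-C)); 
y=(B-C);yaw=np.degrees(np.arctan2(y[1],y[0]))-90;x=(A-B);print("yaw",yaw,np.degrees(np.arctan2(x[1],x[0])), "centre",(A+C)/2)
print("slab side",[onz("side",c3(*p),25) for p in((45,495),(275,557),(435,330))])
# rod mask
f=D["top"]["frame"].astype(int);hsv=cv2.cvtColor(D["top"]["frame"],cv2.COLOR_RGB2HSV)
m=((f[:,:,0]>170)&(f[:,:,0]-f[:,:,2]>15));m[:, :318]=0;m[:,412:]=0;m[:200]=0;m[235:]=0
m=m.astype(np.uint8)
n,l,st,ce=cv2.connectedComponentsWithStats(m);k=1+st[1:,4].argmax();print(st[k])
ys,xs=np.where(l==k);sel=(xs>325)&(xs<400)
P=np.array([onz("top",(u,v),57)[:2] for u,v in zip(xs[sel],ys[sel])])
vx,vy,x0,y0=cv2.fitLine(P.astype(np.float32),cv2.DIST_L2,0,.01,.01).ravel();
if vy<0:vx,vy=-vx,-vy
print("rod yaw(dir from +y)",np.degrees(np.arctan2(vy,vx))-90,"pt",x0,y0)
print("cut end",onz("top",c1(108,386),57))
print("cut side",onz("side",c3(155,470),57),"nose",onz("side",c3(322,277),57))
cap=tri(c1(680,193),c3(298,76));print("cap",cap,onz("top",c1(680,193),213),onz("side",c3(298,76),213))
F=[onz("top",c2(*p),14) for p in((682,90),(722,385),(362,453))]
print("plate",F,np.linalg.norm(F[0]-F[1]),np.linalg.norm(F[1]-F[2]))
print("plate side",[onz("side",c4(*p),14) for p in((227,312),(398,382),(40,500),(220,590))])
print("posttop",tri(c2(112,118),c4(50,62)),onz("top",c2(112,118),300))
E
```

```text
top [ 326.9  -44.5 1250.2]
side [-62.4 693.4 740.1]
slab [631.4 -43.6  25. ] [483.6 -74.4  25. ] [ 539.5 -327.3   25. ] 150.99682612442186 258.9316315128649
yaw 12.4663430219491 11.790360094517276 centre [ 585.4 -185.4   25. ]
slab side [array([624.5, -38.7,  25. ]), array([483. , -67.9,  25. ]), array([ 538.1, -322.6,   25. ])]
[323 207  83  22 430]
rod yaw(dir from +y) 12.498436 pt 579.7704 -157.2814
cut end [557.6 -57.2  57. ]
cut side [559.2 -59.8  57. ] nose [ 605.  -291.4   57. ]
cap (array([ 604.3, -263.1,  208.5]), np.float64(0.09525176511386012)) [ 603.  -262.2  213. ] [ 598.7 -255.   213. ]
plate [array([636.4, 348.4,  14. ]), array([510.8, 322.7,  14. ]), array([479.5, 468.7,  14. ])] 128.2589600492896 149.36342666774152
plate side [array([632.9, 356.3,  14. ]), array([507.1, 331. ,  14. ]), array([602.3, 499.4,  14. ]), array([478.3, 474.8,  14. ])]
posttop (array([552.5, 442. , 297.6]), np.float64(0.853989811893846)) [551.7 440.4 300. ]
```

Call:
arm_command(
  series=[0.055, 0.036, 0.01, 0, 0, 0.096, 0.055, 0.036, 0.01, 0, 0, 0.096, 0.055, 0.036, 0.01, 0, 0, 0.096, 0.055, 0.036, 0.01, 0, 0, 0.096, 0.055, 0.036, 0.005, 0, 0, 0.096, 0.055, 0.036, 0.005, 0, 0, 0.096, 0.055, 0.036, 0.005, 0, 0, 0.096, 0.055, 0.036, 0.005, 0, 0, 0.096, 0.055, 0.036, 0, 0, 0, 0.096, 0.055, 0.036, 0, 0, 0, 0.096, 0.055, 0.036, 0, 0, 0, 0.096, 0.055, 0.036, 0, 0, 0, 0.096, 0.055, 0.036, 0, 0, 0, 0.096, 0.055, 0.036, 0, 0, 0, 0.096, 0.055, 0.036, 0, 0, 0, 0.096, 0.055, 0.036, 0, 0, 0, 0.096, 0.055, 0.036, 0, 0, 0, 0.096, 0.055, 0.036, 0, 0, 0, 0.096, 0.055, 0.036, 0, 0, 0, 0.096, 0.055, 0.036, 0, 0, 0, 0.096],
  hand=0,
  newtons=20,
)

```text
time_s: 1.82
ee_pos: [599.1, -263.9, 248.5]
ee_rot: [-180.0, -0.0, 102.6]
force: [-0.4, -0.6, -0.6]
gripper_width: 0.6
```

```bash
cat > snap.py <<'E'
import sys,pickle,cv2
from workcell import env,grab_frame
tag=sys.argv[1]
s=env.state();D={}
for n in sys.argv[2:]:
    D[n]=grab_frame(n);cv2.imwrite(f"pics/{n}{tag}.png",D[n]["frame"][:,:,::-1])
D["state"]=s;pickle.dump(D,open(f"d{tag}.pkl","wb"))
for k in("time_s","ee_pos","ee_rot","force","gripper_width","qpos"):print(k,s[k])
E
python3 snap.py 1 wrist side top
python3 - <<'E'
from h import *
c2=lambda x,y:(x/6+50-.4,y/6+180-.4)
c4=lambda x,y:(x/3.3+80-.4,y/3.3+280-.4)
np.set_printoptions(precision=1,suppress=True)
for z in (150,170,190,210,220): print(z,onz("top",c2(541,130),z),proj("side",onz("top",c2(541,130),z)))
E
```

```text
time_s 1.8167
ee_pos [ 599.10356156 -263.87740921  248.52160215]
ee_rot [-1.79965565e+02 -2.57868974e-02  1.02595396e+02]
force [-0.38698868 -0.63768634 -0.61354478]
gripper_width 0.6496933182319994
qpos [-2.47776271e+01  2.49937916e+01  7.58918218e+01 -4.16451092e-04
  7.91574045e+01 -3.73729528e+01]
150 [585.8 356.7 150. ] [149.  332.5]
170 [581.1 349.4 170. ] [151.7 322.9]
190 [576.4 342.1 190. ] [154.5 313. ]
210 [571.7 334.8 210. ] [157.4 303. ]
220 [569.4 331.2 220. ] [158.9 298. ]
```

View wrist.

View pics/wrist1.png

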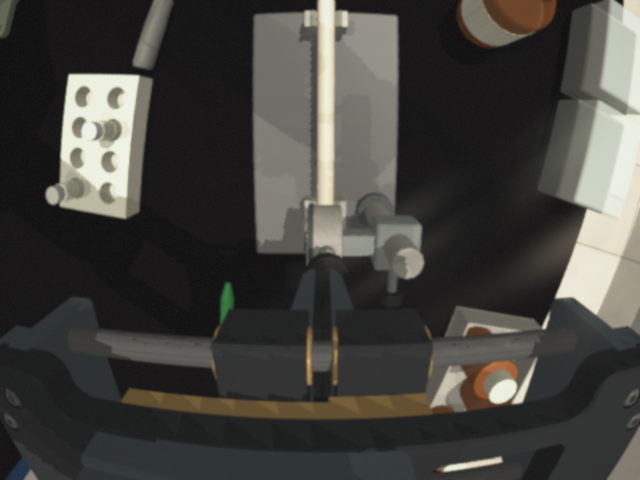

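View pics/side1.png

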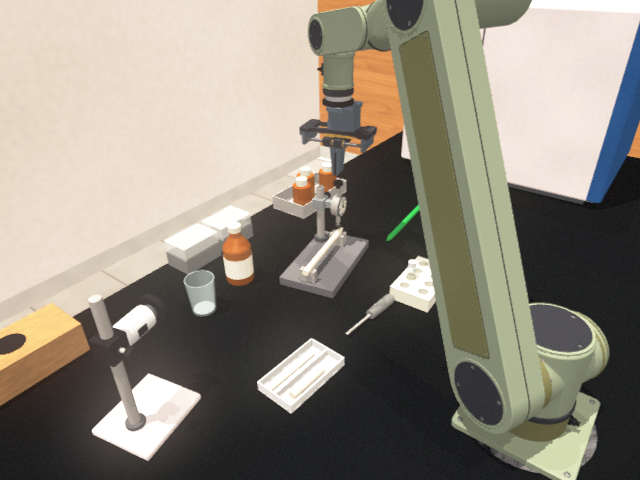

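View pics/top1.png

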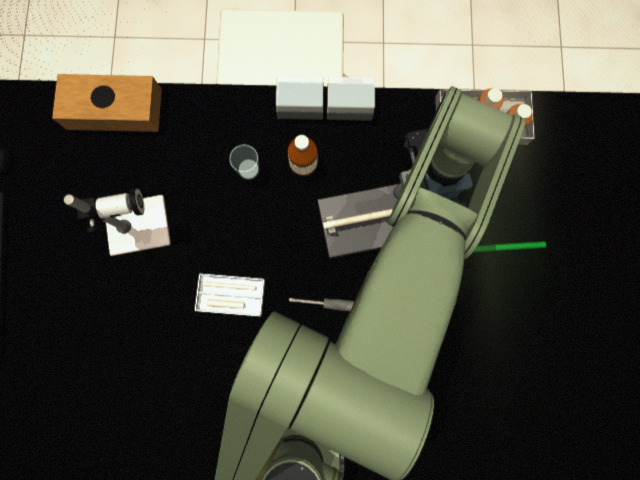

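```bash
python3 - <<'E'
import cv2
w=cv2.imread("pics/wrist1.png")
c=cv2.convertScaleAbs(w[190:330,260:440],alpha=1.8,beta=25)
cv2.imwrite("pics/w1c.png",cv2.resize(c,None,fx=4.2,fy=4.2,interpolation=cv2.INTER_CUBIC))
E
cat >> h.py <<'E'
from scipy.spatial.transform import Rotation as Ro
def wcam(dw):
    s=dw["state"];T=dw["wrist"]["tool_from_camera"]
    R=Ro.from_euler("xyz",s["ee_rot"],degrees=True).as_matrix()
    return R@T[:3,:3], R@T[:3,3]+s["ee_pos"]
def wray(dw,uv):
    K=dw["wrist"]["intrinsics"];R,c=wcam(dw)
    d=np.array([(uv[0]-K[0,2])/K[0,0],(uv[1]-K[1,2])/K[1,1]]);th=np.hypot(*d)
    v=np.r_[d/max(th,1e-9)*np.sin(th),np.cos(th)]
    return c,R@v
def won(dw,uv,z):
    c,v=wray(dw,uv);return c+v*(z-c[2])/v[2]
def wproj(dw,X):
    K=dw["wrist"]["intrinsics"];R,c=wcam(dw);p=R.T@(np.asarray(X)-c)
    th=np.arctan2(np.hypot(p[0],p[1]),p[2]);e=p[:2]/np.hypot(p[0],p[1])*th*K[0,0];return e+K[:2,2]
E
python3 - <<'E'
from h import *
np.set_printoptions(precision=1,suppress=True)
d=pickle.load(open("d1.pkl","rb"))
print("cap pred",wproj(d,[603,-263,213]),"front edge",wproj(d,[603-2.8,-263+12.7,213]))
for p in((326,10),(325.5,100),(325,190)):print("rod",won(d,p,65))
print("slab corners", [won(d,p,25) for p in((253,14),(397,14),(256,253))])
E
```

```text
cap pred [329.  284.4] front edge [329.2 263.2]
rod [558.7 -65.8  65. ]
rod [ 577.2 -151.2   65. ]
rod [ 595. -233.   65.]
slab corners [array([483. , -70.5,  25. ]), array([628.1, -37.7,  25. ]), array([ 537.7, -323.3,   25. ])]
```

View pics/w1c.png

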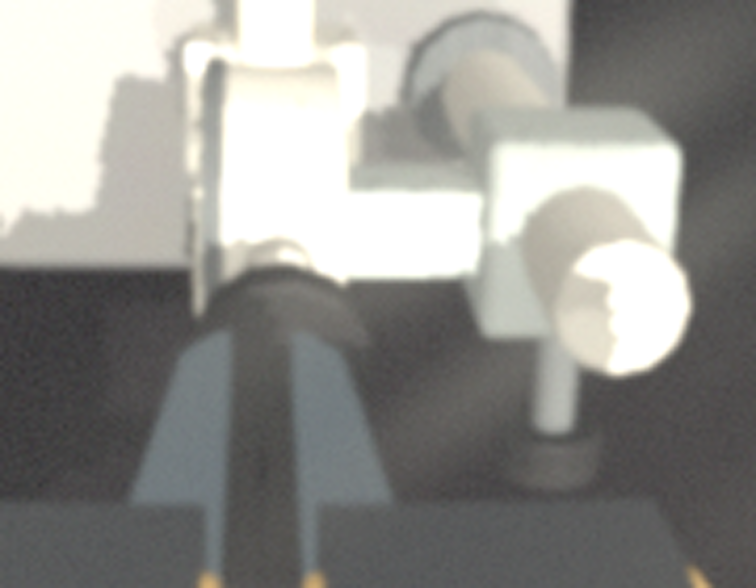

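Call:
arm_command(
  series=[0.005, 0.0075, 0, 0, 0, 0, 0, 0, -0.0125, 0, 0, 0, 0, 0, -0.0125, 0, 0, 0, 0, 0, -0.0125, 0, 0, 0, 0, 0, -0.0125, 0, 0, 0, 0, 0, -0.0125, 0, 0, 0, 0, 0, -0.01, 0, 0, 0, 0, 0, -0.01, 0, 0, 0, 0, 0, -0.005, 0, 0, 0, 0, 0, 0, 0, 0, 0],
)

```text
time_s: 2.8
ee_pos: [599.9, -262.1, 214.0]
ee_rot: [-180.0, 0.0, 102.4]
force: [-2.3, -1.1, 3.5]
gripper_width: 0.5
```

Call:
arm_command(
  series=[0, 0, -0.005, 0, 0, 0, 0, 0, -0.005, 0, 0, 0, 0, 0, -0.005, 0, 0, 0, 0, 0, -0.002, 0, 0, 0, 0, 0, 0, 0, 0, 0, 0, 0, 0, 0, 0, 0],
)

```text
time_s: 3.3
ee_pos: [600.0, -262.1, 208.3]
ee_rot: [180.0, 0.1, 102.4]
force: [-3.6, -0.2, 6.7]
gripper_width: 1.0
```

Call:
arm_command(
  series=[0, 0, -0.004, 0, 0, 0, 0, 0, 0, 0, 0, 0, 0, 0, 0, 0, 0, 0, 0, 0, 0, 0, 0, 0],
)

```text
time_s: 3.63
ee_pos: [600.0, -262.1, 207.2]
ee_rot: [180.0, 0.1, 102.4]
force: [-3.8, -0.8, 9.4]
gripper_width: 0.6
```

```bash
python3 snap.py 2 side wrist; python3 - <<'E'
import cv2
w=cv2.imread("pics/side2.png")[120:300,250:400]
cv2.imwrite("pics/s2c.png",cv2.resize(w,None,fx=3.3,fy=3.3,interpolation=cv2.INTER_CUBIC))
E
```

```text
time_s 3.6333
ee_pos [ 599.99711051 -262.10811296  207.22385313]
ee_rot [1.79970677e+02 7.46292622e-02 1.02377835e+02]
force [-3.78778282 -0.81268252  9.37952077]
gripper_width 0.5755954077348029
qpos [-2.45836244e+01  2.61237570e+01  7.99627571e+01 -4.37272537e-02
  7.38451873e+01 -3.69493370e+01]
```

View pics/s2c.png

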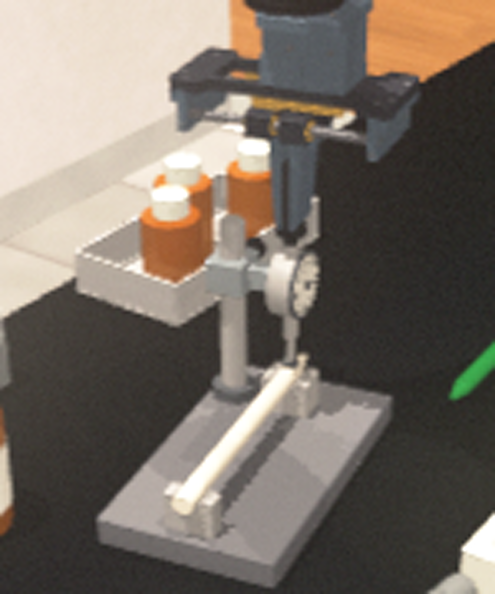

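Foot is down on the rod at crop (290,360), with about 9.4 N on the cap. Next is the hold, then the release.

Call:
arm_command(
  series=[0, 0, 0, 0, 0, 0, 0, 0, 0, 0, 0, 0, 0, 0, 0, 0, 0, 0, 0, 0, 0, 0, 0, 0, 0, 0, 0, 0, 0, 0, 0, 0, 0, 0, 0, 0, 0, 0, 0, 0, 0, 0, 0, 0, 0, 0, 0, 0, 0, 0, 0, 0, 0, 0, 0, 0, 0, 0, 0, 0, 0, 0, 0, 0, 0, 0, 0, 0, 0, 0, 0, 0, 0, 0, 0, 0, 0, 0],
)

```text
time_s: 4.82
ee_pos: [600.0, -262.1, 207.2]
ee_rot: [180.0, 0.1, 102.4]
force: [-4.0, -0.4, 8.4]
gripper_width: 0.7
```

Call:
arm_command(
  series=[0, 0, 0.01, 0, 0, 0, 0, 0, 0.015, 0, 0, 0, 0, 0, 0.02, 0, 0, 0, 0, 0, 0.03, 0, 0, 0, 0, 0, 0.04, 0, 0, 0, 0, 0, 0.05, 0, 0, 0, 0, 0, 0.03, 0, 0, 0, -0.005, 0.035, 0.01, 0, 0, 0, -0.008, 0.035, 0, 0, 0, 0, -0.008, 0.035, 0, 0, 0, 0, -0.008, 0.035, 0, 0, 0, 0, -0.008, 0.035, 0, 0, 0, 0, -0.008, 0.035, 0, 0, 0, 0, 0, 0, 0, 0, 0, 0, 0, 0, 0, 0, 0, 0],
)

```text
time_s: 6.07
ee_pos: [582.1, -176.8, 287.7]
ee_rot: [180.0, 0.0, 102.5]
force: [-0.1, -0.3, 0.0]
gripper_width: 0.8
```

```bash
python3 snap.py 3 side wrist
```

```text
time_s 6.0667
ee_pos [ 582.11581242 -176.79660131  287.68206781]
ee_rot [1.79993881e+02 3.00742589e-02 1.02474082e+02]
force [-0.12187935 -0.34691211  0.00746498]
gripper_width 0.7625663268324471
qpos [-1.79651966e+01  1.96673246e+01  7.86465923e+01 -2.30728940e-02
  8.16655722e+01 -3.04359394e+01]
```

View pics/wrist3.png

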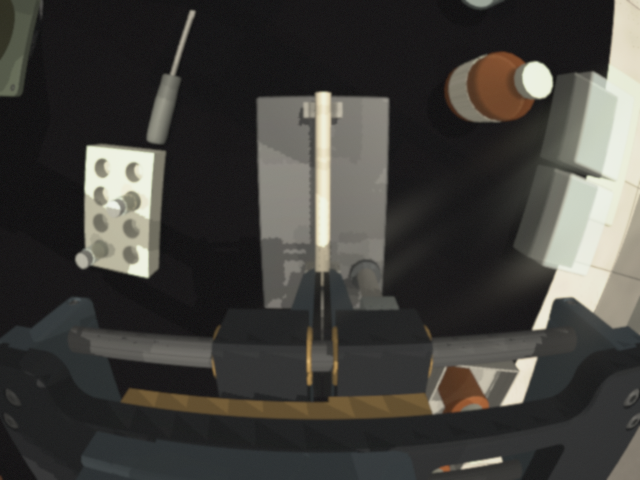

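View pics/side3.png

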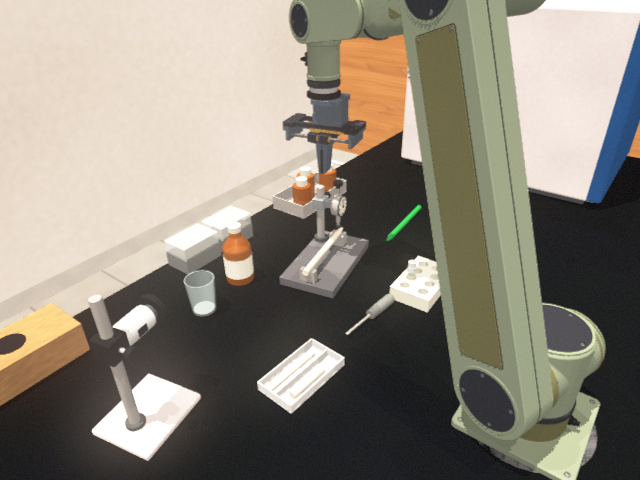

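```bash
python3 - <<'E'
from h import *
np.set_printoptions(precision=1,suppress=True)
d=pickle.load(open("d3.pkl","rb"));f=d["wrist"]["frame"].astype(int)
m=(f.min(2)>140);m[:, :300]=0;m[:,350:]=0;m[:80]=0;m[262:]=0
# keep ivory: r-b
m&=(f[:,:,0]-f[:,:,2]>10)
L=[]
for r in range(125,262,4):
    c=np.where(m[r])[0]
    if len(c)>5:L.append(((c.min()+c.max())/2,r))
P=np.array([won(d,p,59)[:2] for p in L])
vx,vy,x0,y0=cv2.fitLine(P.astype(np.float32),cv2.DIST_L2,0,.01,.01).ravel();
if vy<0:vx,vy=-vx,-vy
print(len(L),L[0],L[-1],"rod yaw",np.degrees(np.arctan2(vy,vx))-90,x0,y0, "x at y=-175",x0+(-175-y0)*vx/vy)
print("cut",won(d,(323,93),65),won(d,(323,92),57))
print("slab",[won(d,p,25) for p in((257,99),(389,98))])
E
```

```text
34 (np.float64(323.5), 125) (np.float64(323.0), 257) rod yaw 12.035179 578.2454 -155.2819 x at y=-175 582.4493
cut [556.2 -54.3  65. ] [555.8 -52.5  57. ]
slab [array([484. , -71.3,  25. ]), array([628.8, -38.2,  25. ])]
```

Call:
arm_command(
  series=[0.002, 0.009, -0.02, 0, 0, -0.004, 0, 0, -0.05, 0, 0, 0, 0, 0, -0.06, 0, 0, 0, 0, 0, -0.06, 0, 0, 0, 0, 0, -0.06, 0, 0, 0, 0, 0, -0.06, 0, 0, 0, 0, 0, -0.06, 0, 0, 0, 0, 0, -0.05, 0, 0, 0, 0, 0, -0.04, 0, 0, 0, 0, 0, -0.03, 0, 0, 0, 0, 0, 0, 0, 0, 0],
  hand=0.55,
)

```text
time_s: 7.08
ee_pos: [581.0, -174.0, 87.9]
ee_rot: [-179.7, -0.2, 102.1]
force: [-0.5, 0.1, 0.3]
gripper_width: 50.4
```

```bash
python3 snap.py 4 side wrist
```

```text
time_s 7.0833
ee_pos [ 580.99544055 -174.03341537   87.89693001]
ee_rot [-179.67576932   -0.1877637   102.13218989]
force [-0.47855324  0.08812052  0.29625492]
gripper_width 50.38519717456199
qpos [-1.77623413e+01  2.77012488e+01  9.58925768e+01  1.41104255e-03
  5.67808462e+01 -2.98958394e+01]
```

View pics/wrist4.png

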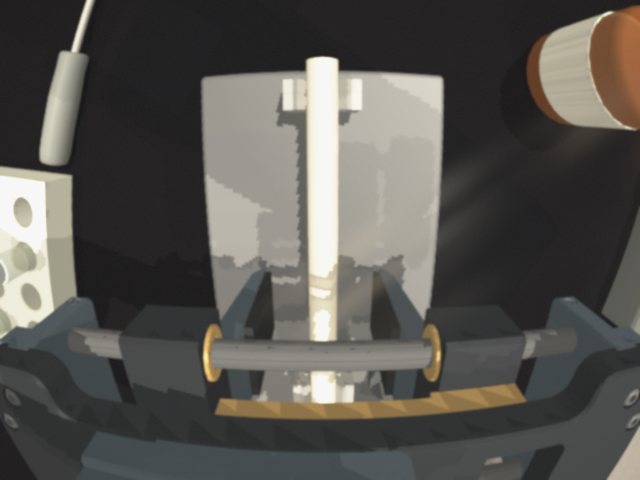

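View pics/side4.png

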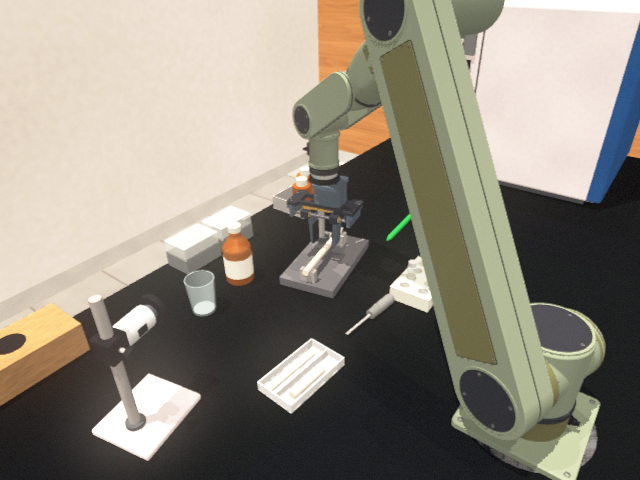

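Call:
arm_command(
  series=[0.003, 0, -0.02, 0, 0, 0, 0, 0, -0.025, 0, 0, 0, 0, 0, -0.02, 0, 0, 0, 0, 0, -0.015, 0, 0, 0, 0, 0, -0.008, 0, 0, 0, 0, 0, -0.004, 0, 0, 0, 0, 0, 0, 0, 0, 0, 0, 0, 0, 0, 0, 0],
)

```text
time_s: 7.85
ee_pos: [584.4, -174.3, 54.9]
ee_rot: [180.0, 0.0, 102.2]
force: [-0.4, -0.1, -0.3]
gripper_width: 50.2
```

```bash
python3 snap.py 5 wrist
```

```text
time_s 7.85
ee_pos [ 584.43382425 -174.25232224   54.91552162]
ee_rot [1.79974829e+02 1.13281639e-02 1.02192962e+02]
force [-0.37210497 -0.12447226 -0.2812839 ]
gripper_width 50.204969316937124
qpos [-1.76841818e+01  2.98269561e+01  9.77242168e+01  3.42714356e-03
  5.24213585e+01 -2.98792358e+01]
```

View pics/wrist5.png

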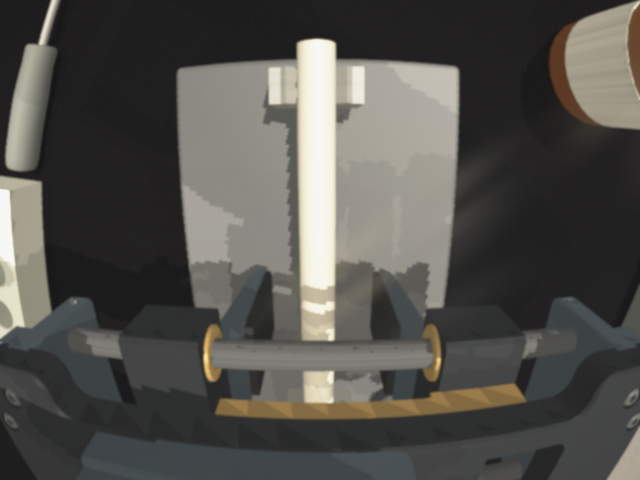

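Call:
arm_command(
  series=[-0.006, 0.001, -0.006, 0, 0, 0, 0, 0, -0.006, 0, 0, 0, 0, 0, 0, 0, 0, 0, 0, 0, 0, 0, 0, 0],
)

```text
time_s: 8.23
ee_pos: [581.7, -173.8, 49.8]
ee_rot: [-180.0, -0.0, 102.2]
force: [0.7, 0.3, 0.7]
gripper_width: 50.1
```

Call:
arm_command(
  series=[0, 0, 0, 0, 0, 0, 0, 0, 0, 0, 0, 0, 0, 0, 0, 0, 0, 0, 0, 0, 0, 0, 0, 0, 0, 0, 0, 0, 0, 0, 0, 0, 0, 0, 0, 0, 0, 0, 0, 0, 0, 0, 0, 0, 0, 0, 0, 0, 0, 0, 0, 0, 0, 0],
  hand=0,
  newtons=25,
)

```text
time_s: 8.98
ee_pos: [582.2, -173.8, 50.1]
ee_rot: [180.0, 0.0, 102.2]
force: [1.3, 0.8, 0.4]
gripper_width: 15.7
```

```bash
python3 snap.py 6 wrist
```

```text
time_s 8.9833
ee_pos [ 582.17458171 -173.83261216   50.09920024]
ee_rot [1.79954703e+02 1.71140347e-02 1.02197903e+02]
force [1.30979202 0.76177328 0.36365185]
gripper_width 15.749031368919693
qpos [-1.77138886e+01  2.99635657e+01  9.83394841e+01  9.88734008e-03
  5.16491530e+01 -2.99179301e+01]
```

View pics/wrist6.png

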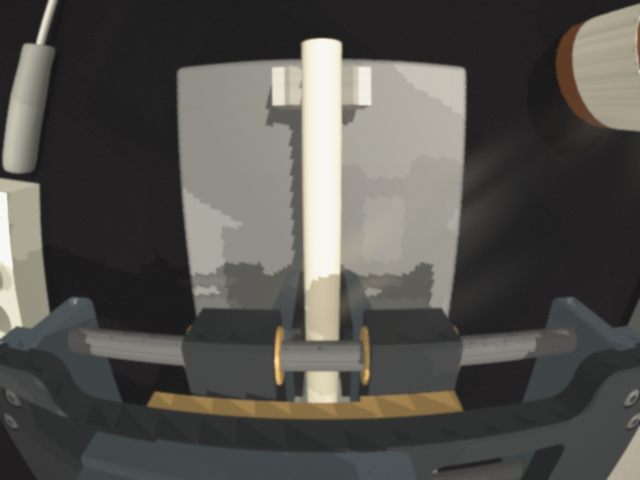

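Call:
arm_command(
  series=[0, 0, 0.005, 0, 0, 0, 0, 0, 0.006, 0, 0, 0, 0, 0, 0.004, 0, 0, 0, 0, 0, 0, 0, 0, 0, -0.002, 0.009, 0, 0, 0, 0, -0.004, 0.0185, 0, 0, 0, 0, -0.004, 0.0185, 0, 0, 0, 0, -0.004, 0.0185, 0, 0, 0, 0, -0.004, 0.0185, 0, 0, 0, 0, -0.004, 0.0185, 0, 0, 0, 0, -0.004, 0.0185, 0, 0, 0, 0, -0.004, 0.0185, 0, 0, 0, 0, -0.004, 0.0185, 0, 0, 0, 0, -0.004, 0.0185, 0, 0, 0, 0, -0.003, 0.014, 0, 0, 0, 0, 0, 0, 0, 0, 0, 0],
)

```text
time_s: 10.37
ee_pos: [565.5, -98.3, 56.1]
ee_rot: [180.0, 0.2, 102.3]
force: [-0.3, -3.7, -2.1]
gripper_width: 15.5
```

```bash
python3 snap.py 7 side wrist
```

```text
time_s 10.3667
ee_pos [565.50084934 -98.26027304  56.07693275]
ee_rot [1.79989712e+02 1.50515225e-01 1.02321197e+02]
force [-0.27776741 -3.73515797 -2.08652014]
gripper_width 15.467474393882071
qpos [-10.92928233  27.08136079 102.75467882  -0.17498159  50.09522315
 -23.1383203 ]
```

View pics/side7.png

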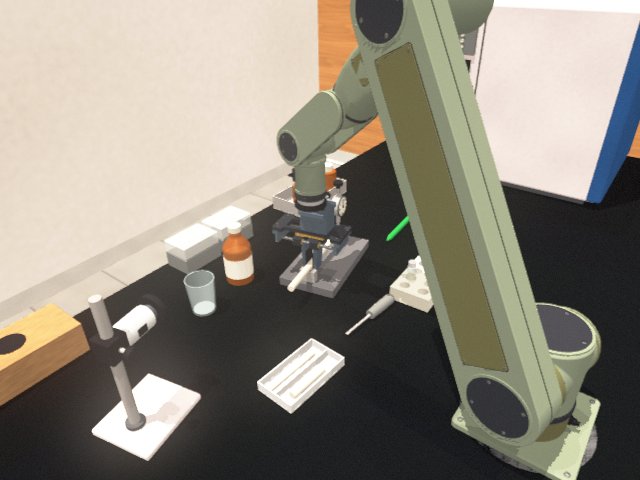

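Call:
arm_command(
  series=[0.002, -0.011, 0, 0, 0, 0, 0, 0, 0.01, 0, 0, 0, 0, 0, 0.02, 0, 0, 0, 0, 0, 0.03, 0, 0, 0, 0, 0, 0.04, 0, 0, 0, 0, 0, 0.05, 0, 0, 0, 0, 0, 0.05, 0, 0, 0, 0, 0, 0.05, 0, 0, 0, 0, 0, 0.05, 0, 0, 0, 0, 0, 0.03, 0, 0, 0, 0, 0, 0.01, 0, 0, 0, 0, 0, 0, 0, 0, 0, 0, 0, 0, 0, 0, 0],
)

```text
time_s: 11.55
ee_pos: [565.8, -102.3, 191.7]
ee_rot: [-180.0, -0.0, 102.2]
force: [-0.0, -0.6, -1.4]
gripper_width: 15.2
```

```bash
python3 snap.py 8 side wrist top
```

```text
time_s 11.55
ee_pos [ 565.83179488 -102.2554654   191.68506806]
ee_rot [-1.79974409e+02 -2.90320344e-02  1.02186089e+02]
force [-0.01030216 -0.63461503 -1.3932708 ]
gripper_width 15.206299353591612
qpos [-1.13990056e+01  1.96234392e+01  9.26511087e+01  1.76828937e-02
  6.77605228e+01 -2.35917989e+01]
```

View pics/side8.png

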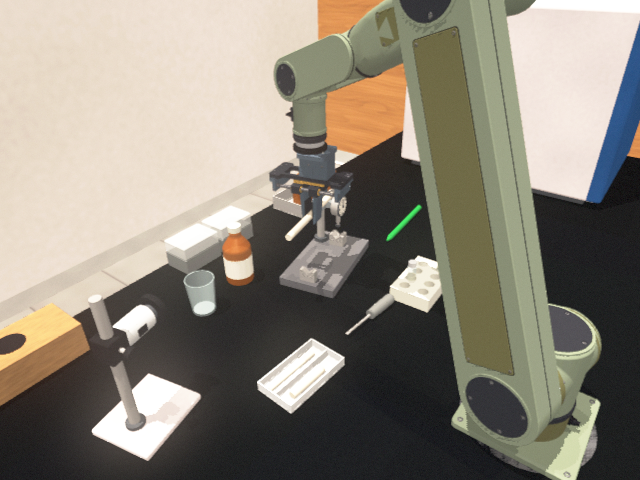

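View pics/top8.png

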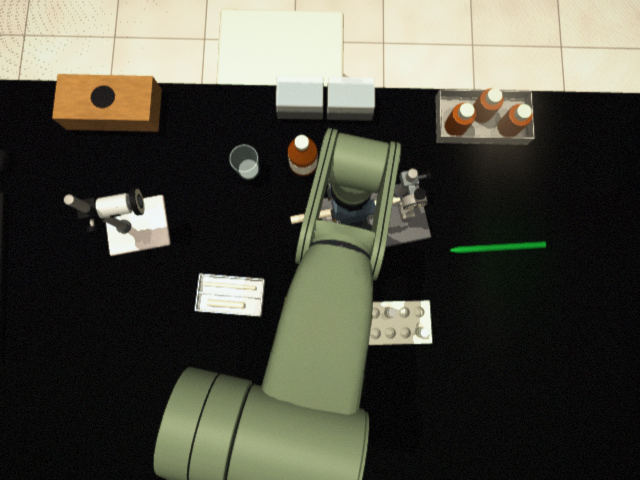

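View pics/wrist8.png

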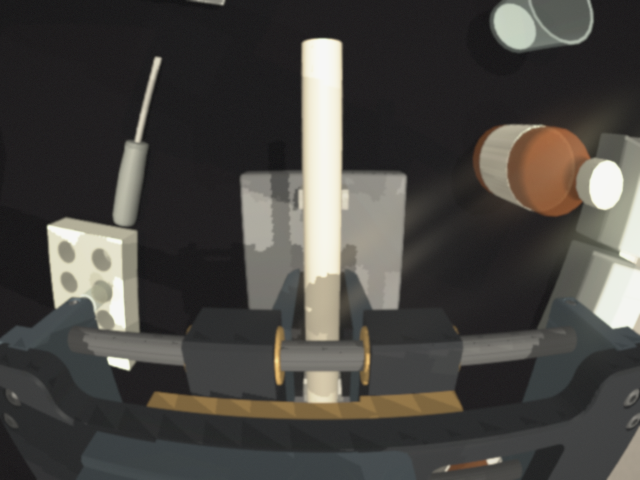

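```bash
python3 - <<'E'
import cv2,numpy as np
w=cv2.imread("pics/side8.png")[280:360,80:180];t=cv2.imread("pics/top8.png")[180:250,55:155]
f=lambda a:cv2.resize(np.clip((a/255.)**.45*255,0,255).astype(np.uint8),None,fx=7,fy=7,interpolation=cv2.INTER_CUBIC)
cv2.imwrite("pics/s8c.png",f(w));cv2.imwrite("pics/t8c.png",f(t))
E
```

```text
(no output)
```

View pics/s8c.png

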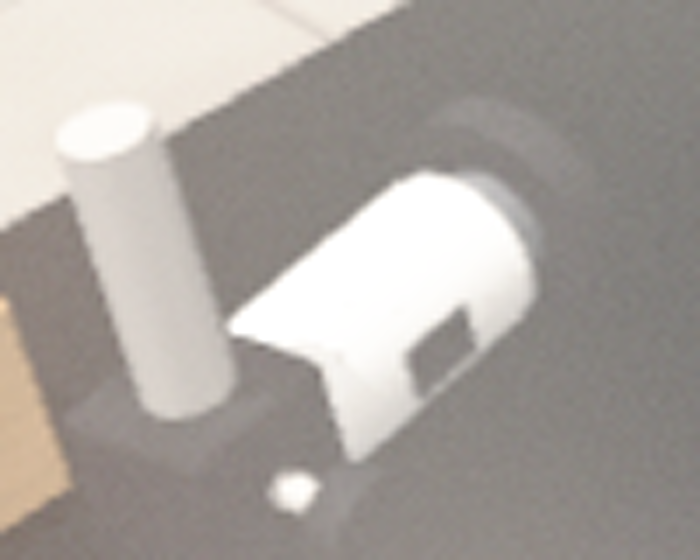

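View pics/t8c.png

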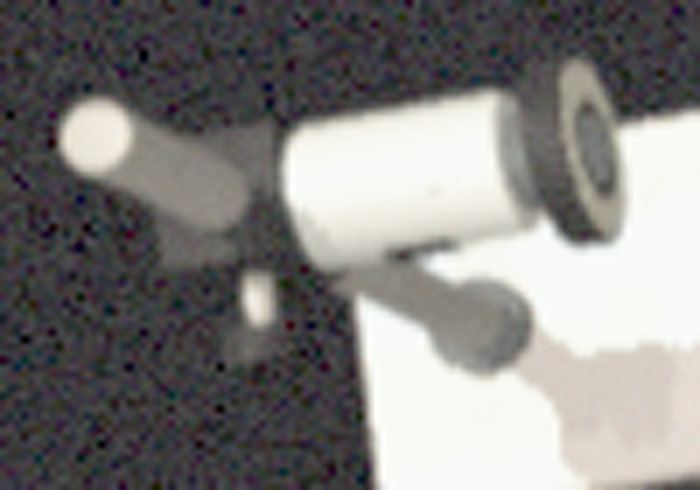

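```bash
python3 - <<'E'
from h import *
np.set_printoptions(precision=1,suppress=True)
s=lambda x,y:(x/7+80-.4,y/7+280-.4); t=lambda x,y:(x/7+55-.4,y/7+180-.4)
ax=np.array([-np.sin(np.radians(12.1)),np.cos(np.radians(12.1)),0]);n=np.array([ax[1],-ax[0],0]);P0=np.array([573.8,338.3,0])
def pl(cam,uv):
    c,v=ray(cam,uv);X=c+v*(n@(P0-c))/(n@v);return X,(X-P0)@ax
for p in((292,392),(385,314),(478,237)):print("side",*pl("side",s(*p)))
for p in((315,198),(517,158),(593,150)):print("top",*pl("top",t(*p)))
# triangulate axis from two planes
def pn(cam,a,b):
    c,v=ray(cam,a);_,w=ray(cam,b);m=np.cross(v,w);return c,m/np.linalg.norm(m)
c1,m1=pn("top",t(315,198),t(517,158));c2,m2=pn("side",s(292,392),s(478,237))
d=np.cross(m1,m2);d/=np.linalg.norm(d);print("axis dir",d)
A=np.array([m1,m2,ax]);
print("axis pt at along=0",np.linalg.solve(A,[m1@c1,m2@c2,ax@P0]))
# front face ellipse
c,v=ray("top",t(593,150));
for z in(195,200,205):print(z,onz("top",t(593,150),z),(onz("top",t(593,150),z)-P0)@ax)
print("posttop",tri(t(97,135),s(108,130)))
# rod cut top 8 check
print("cut pred",proj("top",[565.8-.211*120,-102.3+.977*120,199]),proj("side",[565.8-.211*120,-102.3+.977*120,199]))
for z in(195,200,205):print(z,proj("side",P0+[0,0,z]),proj("top",P0+[0,0,z]))
E
```

```text
side [556.5 419.2 204.7] 82.7409702001521
side [562.8 389.5 204.1] 52.384160136480716
side [569.6 358.1 203.3] 20.237594736580736
top [556.3 419.9 206.7] 83.41876956700186
top [569.4 358.8 209.4] 21.004530992823724
top [573.8 338.3 203.3] -0.008447205495545309
axis dir [ 0.2 -1.  -0.1]
axis pt at along=0 [577.1 339.  199.6]
195 [575.8 341.3 195. ] 2.548680507948838
200 [574.6 339.5 200. ] 1.0085159999704008
205 [573.4 337.7 205. ] -0.5316485080080922
posttop (array([553.1, 441.5, 297.5]), np.float64(0.31158109537799034))
cut pred [290.  219.7] [288.2 236.9]
195 [156.7 310.3] [140.6 201.9]
200 [156.1 308.1] [139.8 201.4]
205 [155.6 305.8] [139.  200.8]
```

Call:
arm_command(
  series=[0.004, 0.02, 0.001, 0, 0, 0, 0.007, 0.035, 0.001, 0, 0, 0, 0.01, 0.048, 0.001, 0, 0, 0, 0.01, 0.048, 0.001, 0, 0, 0, 0.01, 0.048, 0.001, 0, 0, 0, 0.01, 0.048, 0.001, 0, 0, 0, 0.01, 0.048, 0.001, 0, 0, 0, 0.01, 0.048, 0.001, 0, 0, 0, 0.01, 0.048, 0.001, 0, 0, 0, 0.01, 0.048, 0.001, 0, 0, 0, 0.01, 0.048, 0.001, 0, 0, 0, 0.01, 0.048, 0, 0, 0, 0, 0.008, 0.04, 0, 0, 0, 0, 0.005, 0.025, 0, 0, 0, 0, 0.003, 0.013, 0, 0, 0, 0, 0, 0, 0, 0, 0, 0, 0, 0, 0, 0, 0, 0],
)

```text
time_s: 13.12
ee_pos: [616.9, 142.5, 196.2]
ee_rot: [-180.0, 0.0, 102.2]
force: [-0.8, -1.0, -0.3]
gripper_width: 15.2
```

```bash
python3 snap.py 9 side wrist top;  python3 - <<'E'
import cv2,numpy as np
w=cv2.imread("pics/side9.png")[250:370,90:230];t=cv2.imread("pics/top9.png")[170:250,100:240]
f=lambda a,k:cv2.resize(np.clip((a/255.)**.6*255,0,255).astype(np.uint8),None,fx=k,fy=k,interpolation=cv2.INTER_CUBIC)
cv2.imwrite("pics/s9c.png",f(w,5));cv2.imwrite("pics/t9c.png",f(t,5))
E
```

```text
time_s 13.1167
ee_pos [616.86650234 142.54824953 196.20989706]
ee_rot [-1.79969645e+02  3.10224172e-02  1.02207681e+02]
force [-0.83018133 -1.01199464 -0.30873115]
gripper_width 15.222818752882091
qpos [ 1.19869589e+01  2.45918910e+01  8.41056909e+01 -3.28682246e-02
  7.13326566e+01 -2.10185797e-01]
```

View pics/s9c.png

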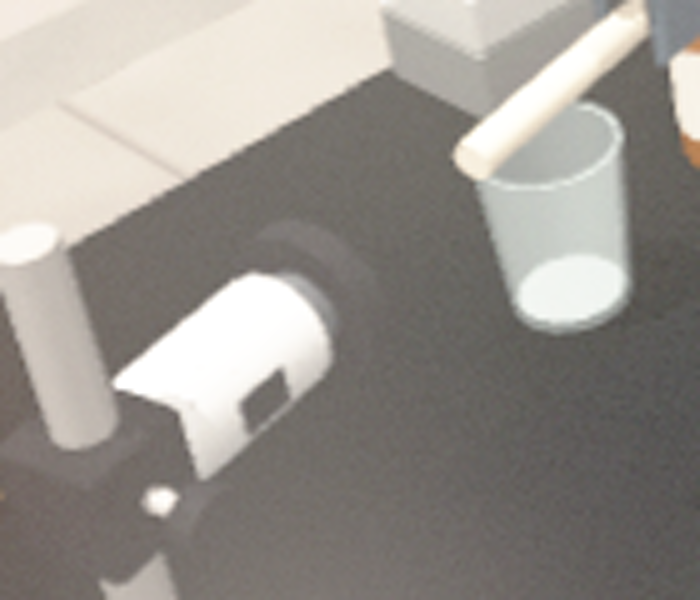

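View pics/t9c.png

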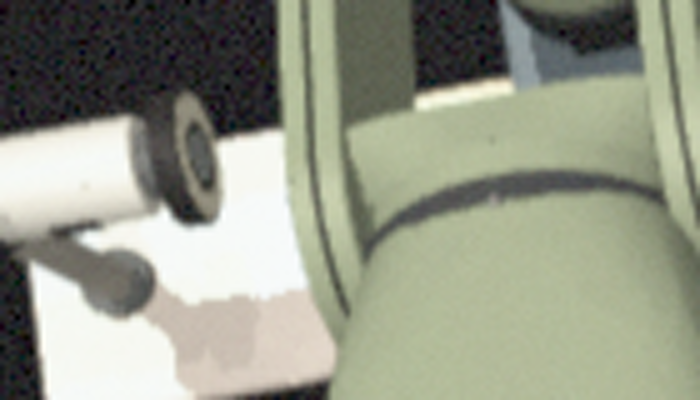

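View pics/wrist9.png

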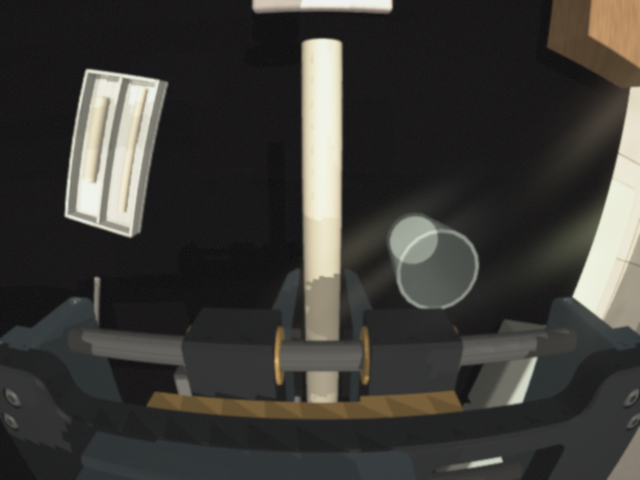

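```bash
python3 - <<'E'
from h import *
np.set_printoptions(precision=1,suppress=True)
c=[616.9-25.4,142.5+117.3,203.2];print(proj("side",c))
ax=np.array([-np.sin(np.radians(12.1)),np.cos(np.radians(12.1)),0]);n=np.array([ax[1],-ax[0],0]);P0=np.array([573.8,338.3,0])
for p in((475,163),(160,427),(290,317)):
    cc,v=ray("side",(90+p[0]/5-.4,250+p[1]/5-.4));X=cc+v*(n@(P0-cc))/(n@v);print(X,(X-P0)@ax)
d=pickle.load(open("d9.pkl","rb"))
E=[won(d,p,14) for p in((254,11),(392,11))];M=(E[0]+E[1])/2;print("plate front",E,M)
print("lateral cut vs lens:",n@(np.array(c)-P0),"plate:",n@(M-P0), "along",ax@(M-P0), "cut along",ax@(np.array(c)-P0))
print("cut by wrist",won(d,(322,40),211), n@(won(d,(322,40),211)-P0))
E
```

```text
[184.2 281.6]
[590.6 259.8 202.3] -80.31383551585112
[556.6 418.4 205.3] 81.91013954973768
[569.5 358.4 204.5] 20.576275245638072
plate front [array([512.8, 327.7,  14. ]), array([637.1, 354.6,  14. ])] [574.9 341.2  14. ]
lateral cut vs lens: 0.8517061026773649 plate: 1.7145454444555959 along 2.552710949628122 cut along -80.46623264894825
cut by wrist [591.2 261.7 211. ] 0.9832934651906954
```

Call:
arm_command(
  series=[-0.0015, 0.007, 0.001, 0, 0, 0, -0.0025, 0.0115, 0.001, 0, 0, 0, -0.003, 0.0135, 0.001, 0, 0, 0, -0.003, 0.0135, 0.001, 0, 0, 0, -0.003, 0.0135, 0, 0, 0, 0, -0.002, 0.0095, 0, 0, 0, 0, -0.001, 0.005, 0, 0, 0, 0, 0, 0, 0, 0, 0, 0, 0, 0, 0, 0, 0, 0, 0, 0, 0, 0, 0, 0, 0, 0, 0, 0, 0, 0, 0, 0, 0, 0, 0, 0],
)

```text
time_s: 14.27
ee_pos: [610.7, 172.0, 198.0]
ee_rot: [180.0, 0.0, 102.2]
force: [-0.2, -1.0, 0.8]
gripper_width: 15.5
```

```bash
python3 snap.py 10 side wrist top;  python3 - <<'E'
import cv2,numpy as np
w=cv2.imread("pics/side10.png")[250:370,90:230]
f=lambda a,k:cv2.resize(np.clip((a/255.)**.6*255,0,255).astype(np.uint8),None,fx=k,fy=k,interpolation=cv2.INTER_CUBIC)
cv2.imwrite("pics/s10c.png",f(w,5))
E
```

```text
time_s 14.2667
ee_pos [610.70591255 171.95246079 197.96599029]
ee_rot [1.79995936e+02 2.64449837e-03 1.02172769e+02]
force [-0.24673662 -0.98262807  0.77161921]
gripper_width 15.48013652540226
qpos [ 1.46881294e+01  2.46298956e+01  8.37837002e+01 -2.97257930e-03
  7.15824598e+01  2.51629889e+00]
```

View pics/s10c.png

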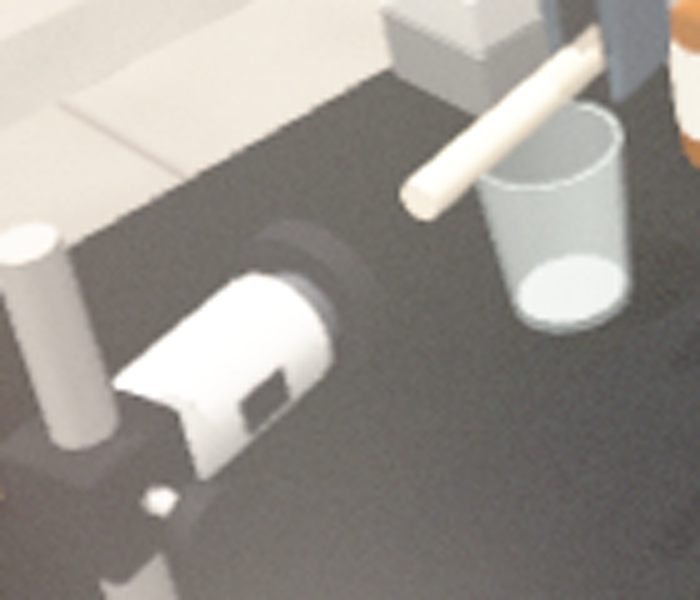

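View pics/side10.png

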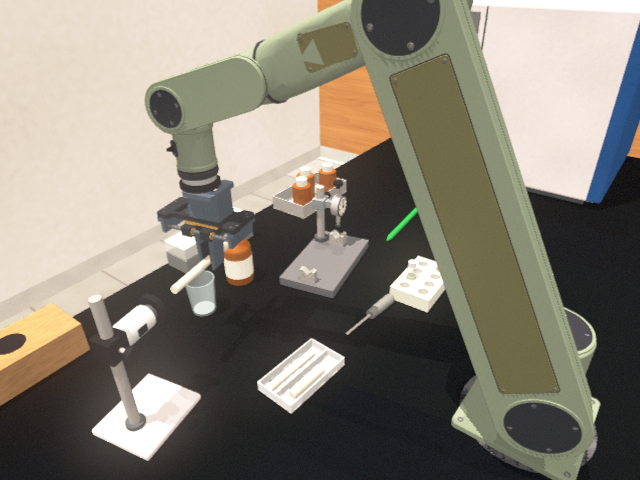

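View pics/wrist10.png

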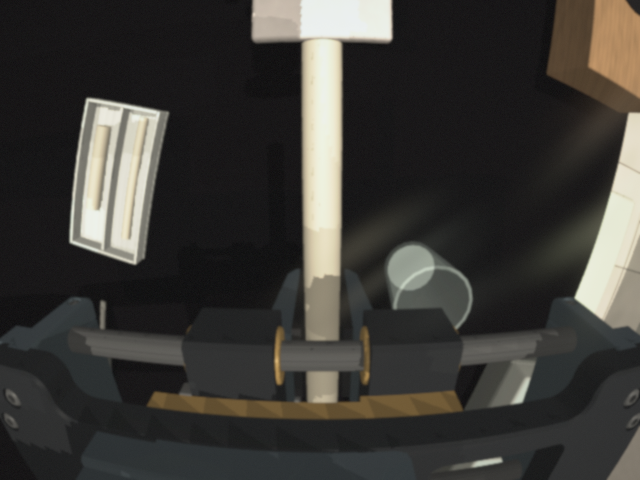

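```bash
python3 - <<'E'
from workcell import env
s=env.state();print(s["time_s"],s["ee_pos"],abs(s["qvel"]).max(),s["gripper_width"])
print(env.job_done())
E
```

```text
14.4167 [610.70299882 172.01736748 197.98452639] 0.12631809948945397 15.233275174043259
the job is handed in; nothing more can be done
None
```

I pressed the gauge, drew the rod out, and handed the job in at 14.4 s with the rod held in front of the lens. The simulator gave no verdict.

- **Gauge press:** The fingers pushed the cap to 8–9 N and held it there for about 1.5 s. The side view showed the foot on the rod. After release the cap was back at its starting place in the image.
- **Drawing out:** I gripped the rod at mid-length with 25 N, raised it 6 mm, drew it out 76 mm and lifted it. At the end of the draw a sideways force of 3.7 N appeared, probably the fingers touching the front V-block. I backed off 4 mm before lifting, and the sawn end stayed at the same pixel in the wrist view, so the rod did not slip.
- **Final pose:** By my measurements the sawn end is about 50 mm from the lens, about 1 mm off sideways and 1–2 mm in height. The rod is within about 1° of the lens axis. The finger opening was 15.2–15.5 mm and the arm was still.
- **Checks:**
  - My lens height estimates ranged from 200 to 209 mm. I aimed for about 204–205 mm, so the vertical error could be a few millimetres more than stated.
  - In the last stage the arm hid the rod's end from the top camera, so sideways centring rests on the wrist view of the camera's foot plate and on the side view.
  - Nothing else looked shifted in the pictures, and I saw no sign of contact with the camera or its stand.

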